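# Tighten the lid press with the hex key

### The job

Close the little press on the gift box: take the hex key out of its wooden rest, seat its tip fully in the recessed hex socket on top of the press, and turn the screw clockwise to its stop, about a quarter turn at a time, letting go of the key and taking it afresh between turns. Leave the key standing upright and fully seated in the socket, let go, and do not knock or shift the jar of marshmallows, the wooden stamp or the cream box.

Things in the scene. Friction and masses are not known exactly. Their poses are not given: they have to be found in the camera images.
- key_grip (a point): Centre of the hex key's handle: dark wood, square, 30 x 30 x 50 mm, sides along this frame's x and y; z runs along the key, away from its tip. A steel button stands 3 mm out of the handle's top. 25 mm below this point is a steel collar 37 mm across, 5 mm thick, then the shank. At the start the key hangs upright by its collar in the rest, turned any way.
- key_tip (a point): Centre of the end face of the key's shank, 82 mm below key_grip on the key's axis; same axes. The shank is steel, 52 mm long, hexagonal, 20 mm across flats, one flat facing along +x; its last 4 mm taper to 16 mm.
- key_rest: Fixed wooden block 64 x 64 x 60 mm with an upright round hole 26.5 mm wide right through its middle; the key hangs in it and lifts straight out. Origin at the centre of the underside. It stands to the left or the right of the press.
- press: Fixed lid press: foot 115 (x) x 165 (y) x 10 mm, two posts at y = -66 and +66 mm, bridge 40 x 160 mm, top at 98 mm (nuts over the posts to 104 mm). Under the bridge a gift box and a wooden pressure plate that comes down on it as the screw turns; the screw head in the bridge's middle does not rise or sink. Origin at the centre of the underside.
- socket_floor (a point): Centre of the floor of the hex socket in the round screw head, 104 mm above the counter; turns with the screw. z up; a socket flat faces along x. Smooth straight walls, 21.6 mm across flats, to 13 mm above the floor, sloping lead-in to 18 mm (27 mm across), round rim (37 mm inside, 47 outside) to 24 mm. Seated, the key's end rests on the floor; it has about 9 degrees of turning play either way.
- press_screw (a joint): Turning angle of the screw in rad: it grows as the screw turns clockwise seen from above; the hard stop is at 3.14, it starts between 0.15 and 0.6. It turns with an even friction of about 0.12 N m and stays where it is left.
- marshmallow_jar: Jar of marshmallows with a pale lid, 69 mm wide, 107 mm tall, on the other side of the press from the rest; leave alone. Origin at the centre of the underside.
- stamp_a: Wooden hand stamp, 25 x 34 mm, 59 mm tall, near the front edge on the left; leave alone. Origin at the centre of the underside.
- truffle_box: Cream card box 65 x 93 x 43 mm, near the front edge on the right; leave alone. Origin at the centre of the underside.
- hex_key: The whole hex key; origin at the centre of its end face (the same point and axes as key_tip).

How it is judged:
By the outcome, as a careful person would: the job done as asked, in the order asked, and still so for the second after the job is handed in, with the robot touching nothing.
It also fails if it takes over 58 s, if anything falls off the work surface, if the arm or the gripper's body presses on something with over 40 N, if the wrist force passes 120 N, or if a joint passes its speed limit or range.

### The arm

A 7-joint arm with a two-finger parallel gripper is mounted at the origin on a cart in front of the work surface, level with it; the furniture and walls round the work are solid. World frame = base frame: x ahead of the robot, y to its left, z up, the work surface at z = 0. Lengths are in m, angles in rad, forces in N, time in s.
With the tool pointing down it reaches from about 0.425 to 0.925 m from the base axis. Payload 6.8 kg.
Tool frame: the origin (TCP) lies between the finger pads; the fingertips stand 17 mm ahead of it and the grasp point (between the pads) lies 2 mm behind it; x points along the fingers, y is the direction in which the jaws open and shut, and the axes are right-handed (so a half turn about x gives the same grasp; the last joint's range is limited). The gripper opens to 85 mm and grips with 20 to 120 N. Pads are 22 mm wide; open, the fingers measure 114 mm over their backs; the gripper's body (76 mm by 85 mm) begins 54 mm behind the grasp point. The pads swing forward as they close: fully open they stand 13 mm farther back than shut.
Start: joints at [-1.408, 0.477, 0.022, 1.555, -0.011, 1.109, -0.083], TCP at [0.181, 0.65, 0.219] pointing down, gripper open.
Joint ranges: [-2.96, 2.96], [-0.34, 2.1], [-1.41, 1.46], [0.24, 2.44], [-1.37, 4.51], [0.17, 1.92], [-2.96, 2.96]. Speed limits (rad/s): [2.39, 2.39, 3.14, 3.14, 3.14, 3.14, 3.14].

### API

Orientations are given as a rotation vector (axis times angle).
In Python, from bench import r gives the robot as it stands. The module is installed in compiled form; this text tells all that it offers.
- The arm moves only by the tool apply_moves, never from a script. Its argument "increments" is text: rows parted by semicolons, each of 7 numbers parted by spaces: the finger opening in mm, from 0 to 85.4, then the shift along the tool's x, y, z normalised to -1 to 1, where 1 is 100 cm, then the turn, a rotation vector about the tool's x, y, z normalised to -1 to 1, where 1 is 0.12 rad. In form: gripper x y z wx wy wz; .... A call has exactly 8 rows; each row shifts and turns the commanded pose from where the row before left it, along the tool's axes as they then stand; what a row does not reach is not made up. A row lasts 1/10 s, in which the tool goes at most 50 mm and 8.59 degrees, less where a joint would pass 70% of its speed; a pose out of reach is approached as far as the arm can. A call with a number of a shift or a turn outside -1 to 1 is refused whole. A call with a gripper value outside its range is refused whole. The fingers move at their own pace and stop on an object; "squeeze" is the grip in N (left out, the last holds). Time passes only in rows, so rows that do not move let the fingers close, or fill a call up. It gives the time, the measured TCP pose, the force and the opening at its end, in the units of the state.
- r.get_obs(): the state, without advancing time (a new reading comes with each control period).
- r.grab_frame(name): name is "side" or "top"; returns a dict with "color" (420x560x3 uint8, blue, green, red), "fx", "fy", "cx", "cy" (pixels), "origin" and "orientation" of the camera in the world. Camera axes: x right, y up, looking along -z (the intrinsics and any distortion apply to the point x, -y, -z); pixel columns grow to the right and rows downward; lengths in m; the calibration is good to about 2 mm. A picture is of the moment at which its call begins. There is no depth.
- r.hand_in(): hands the job in, once; it reports no verdict.
The state is a dict: "clock": time; "joints": joint angles; "qvel": joint speeds; "tau": joint torques, N m; "tcp_pos": TCP position; "orientation": TCP orientation; "contact_force": force on the tool from outside, world axes, zero at the start; "moment": the same for the moment, N m; "grip_width": finger opening in m.
Only numpy, scipy, OpenCV 4.12 (cv2) and the standard library are available. Lean on these libraries where they do the work, as an engineer would, in place of code of your own. Each camera call takes 0.05 s, during which the arm holds its last target. There are 200 camera calls.

## Working session

There is one attempt and no reset: what is moved stays moved. The work goes in short steps, Python scripts to look and compute and a tool call to move; the robot and the scene stay as the last step left them, time stands still between calls to the robot, and variables do not carry over. Pictures are saved under pics/ and viewed, about 8 in all and at most 12, crops included, and the job is handed in when it is done.

Besides the shell and the picture viewer there is one more tool, called after "Emit:" as name(argument=value, ...) on one line, values as JSON. apply_moves: Moves the arm, as the interface text tells. Scaled input: -1 to 1 covers 100 cm each way for a shift and 0.12 rad each way for a turn. Its arguments: {"type":"object","properties":{"increments":{"type":"string"},"squeeze":{"type":"number"}},"required":["increments"]}

```bash
mkdir -p pics
cat > h.py <<'E'
from bench import r
import numpy as np, cv2
from scipy.spatial.transform import Rotation as R
def rot(o):
    o=np.array(o,float)
    return o if o.shape==(3,3) else R.from_rotvec(o).as_matrix()
def ray(f,u,v):
    d=np.array([(u-f["cx"])/f["fx"],-(v-f["cy"])/f["fy"],-1.0])
    return np.array(f["origin"],float),rot(f["orientation"])@d
def onz(f,u,v,z):
    o,d=ray(f,u,v); return o+d*(z-o[2])/d[2]
def proj(f,p):
    c=rot(f["orientation"]).T@(np.array(p)-f["origin"]); return f["cx"]-f["fx"]*c[0]/c[2],f["cy"]+f["fy"]*c[1]/c[2]
E
python3 - <<'E'
from h import *
print(r.get_obs())
for n in("side","top"):
    f=r.grab_frame(n); cv2.imwrite(f"pics/{n}0.png",f["color"]); print({k:v for k,v in f.items() if k!="color"})
E
```

```text
{'clock': 0.0, 'joints': array([-1.40809116,  0.47779751,  0.02237064,  1.55646402, -0.01151947,
        1.1093196 , -0.08310074]), 'qvel': array([-1.37490637e-05,  1.45684829e-04,  2.12649521e-03,  1.48334969e-05,
       -3.53837334e-04, -2.29053213e-04, -8.28508828e-04]), 'tau': array([ 5.04474392e-04, -5.96449149e+01,  1.60835255e+00, -2.81198180e+01,
        1.25821255e-02,  9.51063121e-03,  1.32528578e-05]), 'tcp_pos': array([0.18042967, 0.64978657, 0.21812278]), 'orientation': array([ 0.21112625,  1.56043792, -0.21404952]), 'contact_force': array([-0.07018875,  0.7358277 , -0.01372526]), 'moment': array([-0.02421736, -0.00396391,  0.04275988]), 'grip_width': 0.08563743966394348}
{'fx': 391.8376398052213, 'fy': 391.8376398052213, 'cx': 285.82283237507556, 'cy': 208.13073717002422, 'origin': array([0.29772781, 0.79222132, 0.40324775]), 'orientation': array([ 0.15873229, -1.65894686, -2.41716841])}
{'fx': 462.3589126841201, 'fy': 462.3589126841201, 'cx': 273.5140198469595, 'cy': 199.87222922969215, 'origin': array([ 0.40960985, -0.01542562,  1.03666012]), 'orientation': array([ 0.09008862, -0.05770087, -1.59508334])}
```

View pics/side0.png

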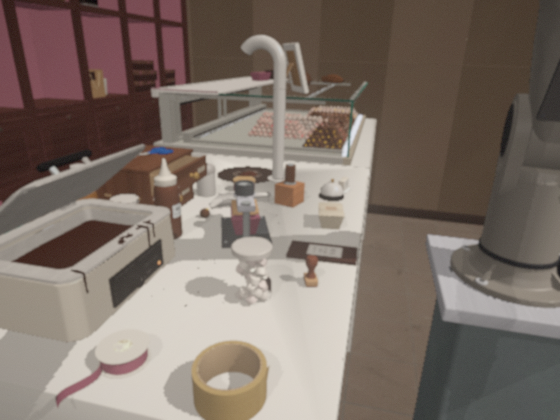

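View pics/top0.png

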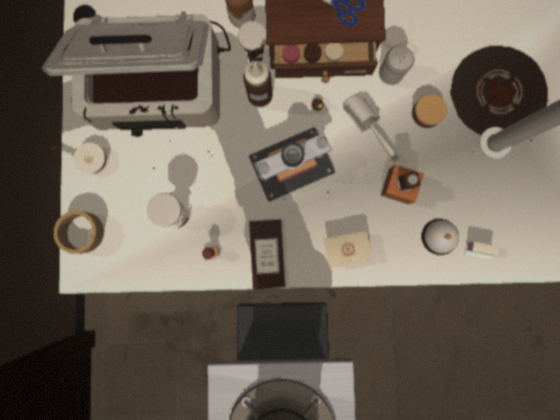

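The top view shows the press at about (292,160), the rest with the key at (403,184) on the right, the jar at (167,210), the stamp at (209,253) and the cream box at (348,250). The side view shows the key standing in its rest at (290,185). Next I'll enlarge both areas.

Run:
```python
import cv2,numpy as np
t=cv2.imread("pics/top0.png"); s=cv2.imread("pics/side0.png")
a=cv2.resize(t[120:210,240:340],None,fx=4,fy=4,interpolation=cv2.INTER_CUBIC)
b=cv2.resize(t[155:215,375:435],None,fx=6,fy=6,interpolation=cv2.INTER_CUBIC)
c=cv2.resize(s[150:250,215:315],None,fx=2.4,fy=2.4,interpolation=cv2.INTER_CUBIC)
im=np.zeros((600,800,3),np.uint8); im[:360,:400]=a; im[:360,400:760]=b; im[360:600,:240]=c
cv2.imwrite("pics/c0.png",im)
```

```text
(no output)
```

View pics/c0.png

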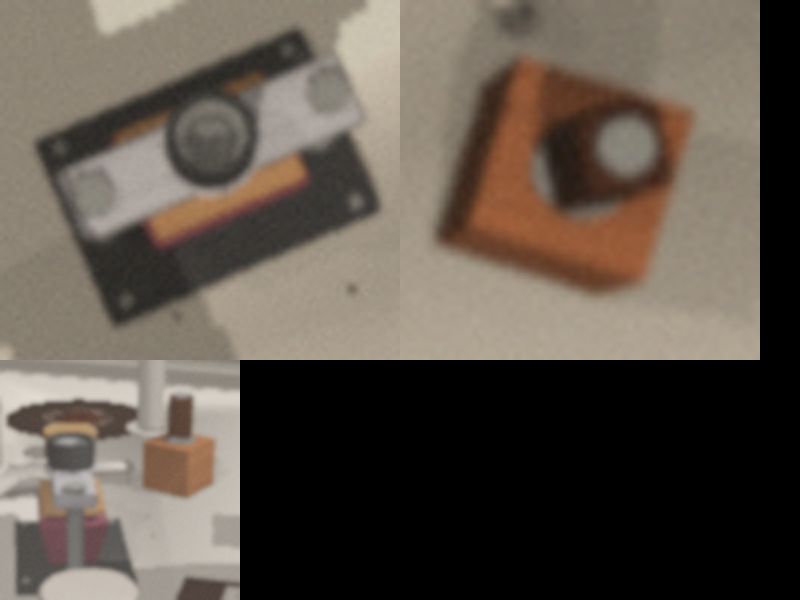

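Run:
```python
from h import *
f=r.grab_frame("top"); im=f["color"]
P=lambda x,y,z,s=4,u0=240,v0=120,xo=0: onz(f,u0+(x-xo+.5)/s-.5,v0+(y+.5)/s-.5,z)
p=lambda *a:print(*[np.round(x,4) for x in a])
p("screw",P(211,139,.128))
n1,n2=P(95,192,.104),P(329,88,.104); p("nuts",n1,n2,"mid",(n1+n2)/2,"dist",np.linalg.norm(n1-n2))
c=[P(*q,.01) for q in((300,30),(38,142),(115,325),(380,207))]; p("foot",sum(c)/4,[np.linalg.norm(c[i]-c[(i+1)%4]) for i in range(4)])
print("press y dir deg",np.degrees(np.arctan2(*(n1-n2)[1::-1])), np.degrees(np.arctan2(*(c[1]-c[0])[1::-1])))
K=lambda x,y,z:P(x,y,z,6,375,155,400)
p("button",K(628,147,.118))
hsv=cv2.cvtColor(im,cv2.COLOR_BGR2HSV)
q=[K(522,58,.06),K(692,108,.06)]; p("rest edge",q,np.linalg.norm(q[0]-q[1]),K(640,280,.06),K(468,228,.06))
p("stamp",onz(f,209,253,.05),"jar",onz(f,165,209,.107),"box",onz(f,348,250,.043),"scoop end",onz(f,395,157,.0))
o=r.get_obs(); p(rot(o["orientation"]))
# gradient orientation of handle, big crops
b=cv2.resize(im[163:200,393:426],None,fx=14,fy=14,interpolation=cv2.INTER_CUBIC)
d=cv2.resize(im[138:172,276:310],None,fx=14,fy=14,interpolation=cv2.INTER_CUBIC)
g=np.zeros((520,800,3),np.uint8); g[:b.shape[0],:400]=b[:,:400]; g[:d.shape[0],400:]=d[:,38:438]
g=cv2.convertScaleAbs(g,alpha=1.6,beta=10); cv2.imwrite("pics/c1.png",g)
```

```text
Traceback (most recent call last):
numpy._core._exceptions._UFuncNoLoopError: ufunc 'multiply' did not contain a loop with signature matching types (dtype('<U5'), dtype('float64')) -> None
```

Run:
```python
from h import *
np.set_printoptions(precision=4,suppress=True)
f=r.grab_frame("top"); im=f["color"]
P=lambda x,y,z,s=4,u0=240,v0=120,xo=0: onz(f,u0+(x-xo+.5)/s-.5,v0+(y+.5)/s-.5,z)
p=print
p("screw",P(211,139,.128))
n1,n2=P(95,192,.104),P(329,88,.104); p("nuts",n1,n2,"mid",(n1+n2)/2,"dist",np.linalg.norm(n1-n2))
c=[P(*q,.01) for q in((300,30),(38,142),(115,325),(380,207))]; p("foot",sum(c)/4,[np.linalg.norm(c[i]-c[(i+1)%4]) for i in range(4)])
print("press y dir deg",np.degrees(np.arctan2(*(n1-n2)[1::-1])), np.degrees(np.arctan2(*(c[1]-c[0])[1::-1])))
K=lambda x,y,z:P(x,y,z,6,375,155,400)
p("button",K(628,147,.118))
q=[K(522,58,.06),K(692,108,.06)]; p("rest edge",q,np.linalg.norm(q[0]-q[1]),K(640,280,.06),K(468,228,.06))
p("stamp",onz(f,209,253,.05),"jar",onz(f,165,209,.107),"box",onz(f,348,250,.043),"scoop end",onz(f,395,157,.0))
o=r.get_obs(); p(rot(o["orientation"]))
b=cv2.resize(im[163:200,393:426],None,fx=14,fy=14,interpolation=cv2.INTER_CUBIC)
d=cv2.resize(im[138:172,276:310],None,fx=14,fy=14,interpolation=cv2.INTER_CUBIC)
g=np.zeros((520,800,3),np.uint8); g[:b.shape[0],:400]=b[:,:400]; g[:d.shape[0],400:]=d[:,38:438]
g=cv2.convertScaleAbs(g,alpha=1.6,beta=10); cv2.imwrite("pics/c1.png",g)
```

```text
screw [ 0.5853 -0.0376  0.128 ]
nuts [0.5642 0.0217 0.104 ] [ 0.6146 -0.0992  0.104 ] mid [ 0.5894 -0.0387  0.104 ] dist 0.13102238636270583
foot [ 0.5874 -0.0383  0.01  ] [np.float64(0.1609625740539285), np.float64(0.11239429502654351), np.float64(0.16224087648294536), np.float64(0.1102506459582712)]
press y dir deg 112.61960267277566 111.8301814765498
button [ 0.5304 -0.2755  0.118 ]
rest edge [array([ 0.5709, -0.2563,  0.06  ]), array([ 0.5513, -0.3151,  0.06  ])] 0.06196662979290599 [ 0.4909 -0.2937  0.06  ] [ 0.5109 -0.2344  0.06  ]
stamp [0.3928 0.1437 0.05  ] jar [0.4846 0.223  0.107 ] box [ 0.3919 -0.1521  0.043 ] scoop end [ 0.5973 -0.2721  0.    ]
[[-0.0002  0.2675  0.9636]
 [-0.001   0.9636 -0.2675]
 [-1.     -0.0011  0.0001]]
```

View pics/c1.png

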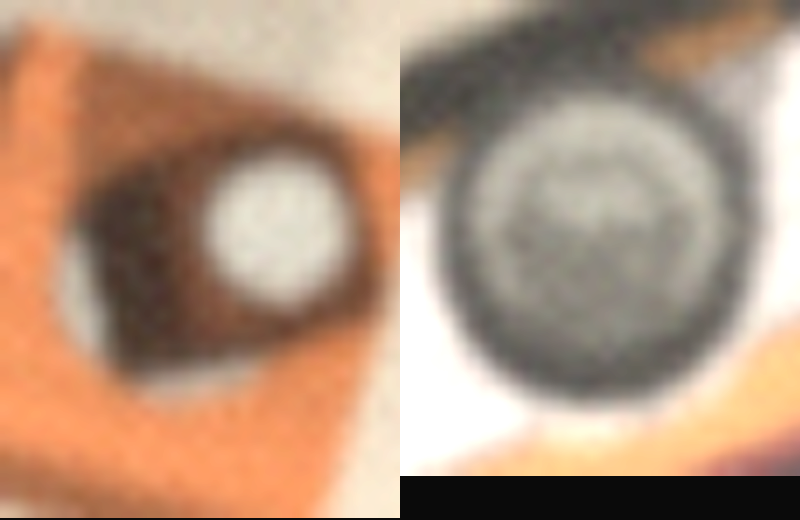

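The close-up shows the handle's lower edges at about 11° from world x, with the button matching the rest centre at (0.531, -0.275). The rim's centre is near (595,232), which puts the screw at about (0.587, -0.038). The hex itself is too blurred to read. I'll start moving.

Emit:
apply_moves(increments="85 0 -0.031 0.038 0 0 0;85 0 -0.031 0.038 0 0 0;85 0 -0.031 0.038 0 0 0;85 0 -0.031 0.038 0 0 0;85 0 -0.031 0.038 0 0 0;85 0 -0.031 0.038 0 0 0;85 0 -0.031 0.038 0 0 0;85 0 -0.031 0.038 0 0 0", squeeze=60)

```text
clock: 1.0
tcp_pos: [0.4079, 0.3283, 0.2192]
orientation: [0.213, 1.56, -0.212]
contact_force: [1.0, 1.2, 0.1]
grip_width: 0.0852
```

Emit:
apply_moves(increments="85 0 -0.042 0.0215 0 0 0;85 0 -0.042 0.0215 0 0 0;85 0 -0.042 0.0215 0 0 0;85 0 -0.042 0.0215 0 0 0;85 0 -0.042 0.0215 0 0 0;85 0 -0.042 0.0215 0 0 0;85 0 -0.042 0.0215 0 0 0;85 0 -0.042 0.0215 0 0 0")

```text
clock: 1.8
tcp_pos: [0.483, -0.0415, 0.2193]
orientation: [0.213, 1.56, -0.212]
contact_force: [0.3, 1.0, -0.7]
grip_width: 0.0849
```

```bash
cat >> h.py <<'E'
def go(x=None,y=None,z=None,yaw=None):
    "remaining way to a world target, in tool axes; turn about tool x in units of 0.12 rad (turn done after the shift)"
    o=r.get_obs(); M=rot(o["orientation"]); p=o["tcp_pos"]
    t=np.array([p[i] if a is None else a for i,a in enumerate((x,y,z))])
    yw=np.degrees(np.arctan2(M[1,1],M[0,1])); np.set_printoptions(precision=4,suppress=True)
    print("t",round(o["clock"],2),"tcp",p,"yaw",round(yw,2),"tilt",M[:2,0],"F",o["contact_force"].round(1),"M",o["moment"].round(2),"w",round(o["grip_width"],4))
    print("joints",o["joints"].round(2),"shift",M.T@(t-p),"turn", None if yaw is None else round(np.radians(yw-yaw)/.12,2))
E
python3 -c "
from h import *
go(.5307,-.2752,.2,11)"
```

```text
t 1.8 tcp [ 0.483  -0.0415  0.2193] yaw 74.5 tilt [0.0007 0.0004] F [ 0.3  1.  -0.7] M [-0.04  0.01 -0.03] w 0.0849
joints [-0.43  0.16  0.43  2.02 -0.08  0.97  1.35] shift [ 0.0193 -0.2125  0.1084] turn 9.24
```

Emit:
apply_moves(increments="85 0 -0.042 0.0215 0 0 0;85 0 -0.042 0.0215 0 0 0;85 0 -0.042 0.0215 0 0 0;85 0 -0.042 0.0215 0 0 0;85 0 -0.042 0.0215 0 0 0;85 0 0 0 1 0 0;85 0 0 0 1 0 0;85 0 0 0 1 0 0")

```text
clock: 2.6
tcp_pos: [0.5301, -0.2713, 0.2188]
orientation: [0.499, 1.513, -0.499]
contact_force: [-0.1, 0.2, -0.7]
grip_width: 0.085
```

Emit:
apply_moves(increments="85 0 0 0 1 0 0;85 0 0 0 1 0 0;85 0 0 0 1 0 0;85 0 0 0 1 0 0;85 0 0 0 1 0 0;85 0 0 0 1 0 0;85 0 0 0 0.24 0 0;85 0 0 0 0 0 0")

```text
clock: 3.4
tcp_pos: [0.5304, -0.2705, 0.2189]
orientation: [1.065, 1.295, -1.066]
contact_force: [-0.2, -0.8, -0.8]
grip_width: 0.0851
```

```bash
python3 -c "
from h import *
go(.5307,-.2752,.15,11)
f=r.grab_frame('top'); im=f['color']
b=cv2.resize(im[140:230,350:450],None,fx=5,fy=5,interpolation=cv2.INTER_CUBIC); s=r.grab_frame('side')['color']
g=np.zeros((500,800,3),np.uint8); g[:450,:500]=b; g[:300,500:800]=cv2.resize(s[130:230,240:340],(300,300)); cv2.imwrite('pics/c2.png',g)"
```

```text
t 3.4 tcp [ 0.5304 -0.2705  0.2189] yaw 11.07 tilt [-0.0004 -0.    ] F [-0.2 -0.8 -0.8] M [ 0.03 -0.05 -0.02] w 0.0851
joints [-0.22  0.43  0.79  1.79 -0.35  1.06  0.89] shift [ 0.0689 -0.0006  0.0047] turn 0.01
```

View pics/c2.png

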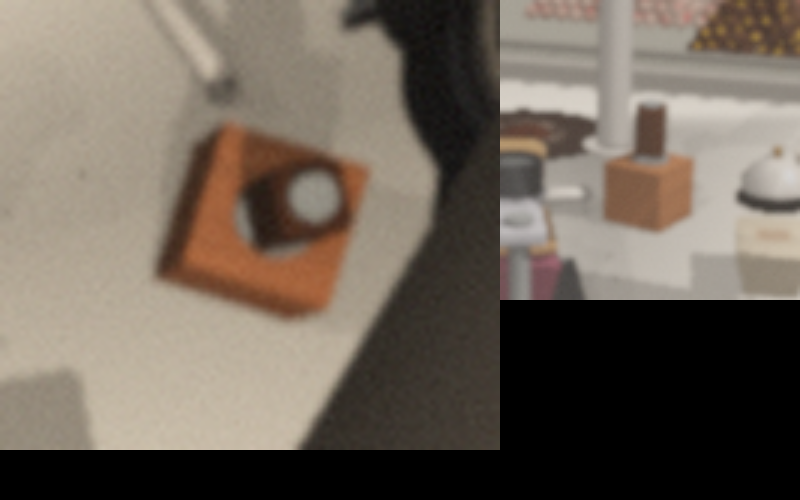

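The picture shows the gripper clear above the rest and the handle as measured, with the rest centre at about (265,215) in the crop. I'll go down and grip.

Emit:
apply_moves(increments="85 0.02 0 0.0045 0 0 0;85 0.04 0 0 0 0 0;85 0.04 0 0 0 0 0;85 0.025 0 0 0 0 0;85 0 0 0 0 0 0;20 0 0 0 0 0 0;20 0 0 0 0 0 0;20 0 0 0 0 0 0")

```text
clock: 4.3
tcp_pos: [0.5323, -0.2757, 0.0958]
orientation: [1.068, 1.291, -1.066]
contact_force: [-0.4, -1.0, -0.0]
grip_width: 0.0436
```

```bash
python3 -c "
from h import *
go(.5307,-.2752,.15,11)"
```

```text
t 4.3 tcp [ 0.5323 -0.2757  0.0958] yaw 10.97 tilt [ 0.0029 -0.0009] F [-0.4 -1.  -0. ] M [-0.05 -0.    0.02] w 0.0436
joints [-0.12  0.59  0.68  1.88 -0.49  0.84  1.  ] shift [-0.0542 -0.0013 -0.0008] turn -0.0
```

Emit:
apply_moves(increments="20 0 0 0 0 0 0;20 0 0 0 0 0 0;20 0 0 0 0 0 0;20 0 0 0 0 0 0;20 -0.005 0 0 0 0 0;20 -0.01 0 0 0 0 0;20 0 0 0 0 0 0;20 0 0 0 0 0 0")

```text
clock: 5.1
tcp_pos: [0.5313, -0.2751, 0.1094]
orientation: [1.067, 1.293, -1.067]
contact_force: [-0.0, -0.8, -2.6]
grip_width: 0.0279
```

```bash
python3 -c "
from h import *
go(.587,-.038,.28,11)"
```

```text
t 5.1 tcp [ 0.5313 -0.2751  0.1094] yaw 10.97 tilt [0.0004 0.0001] F [-0.  -0.8 -2.6] M [-0.03 -0.04 -0.04] w 0.0279
joints [-0.14  0.57  0.7   1.88 -0.47  0.87  0.99] shift [-0.1705  0.0998 -0.2221] turn -0.0
```

Emit:
apply_moves(increments="20 -0.04 0 0 0 0 0;20 -0.04 0 0 0 0 0;20 -0.012 0.0166 -0.037 0 0 0;20 -0.012 0.0166 -0.037 0 0 0;20 -0.012 0.0166 -0.037 0 0 0;20 -0.012 0.0166 -0.037 0 0 0;20 -0.012 0.0166 -0.037 0 0 0;20 -0.012 0.0166 -0.037 0 0 0")

```text
clock: 5.9
tcp_pos: [0.5865, -0.0365, 0.2612]
orientation: [1.067, 1.294, -1.068]
contact_force: [1.2, 0.5, -2.1]
grip_width: 0.028
```

```bash
python3 -c "
from h import *
go(.587,-.038,.22,11)
f=r.grab_frame('top'); im=f['color']; h=r.grab_frame('side'); p=r.get_obs()['tcp_pos']
print(proj(f,[.587,-.038,.128]),proj(h,[.587,-.038,.128]),proj(h,p-[0,0,.0878]))
b=cv2.resize(im[110:210,230:350],None,fx=4,fy=4,interpolation=cv2.INTER_CUBIC); s=h['color']
g=np.zeros((560,800,3),np.uint8); g[:400,:480]=b; g[:560,480:]=cv2.resize(s[110:250,205:285],(320,560),interpolation=cv2.INTER_CUBIC); cv2.imwrite('pics/c3.png',g)"
```

```text
t 5.9 tcp [ 0.5865 -0.0365  0.2612] yaw 10.96 tilt [-0.0009  0.0002] F [ 1.2  0.5 -2.1] M [-0.   -0.03 -0.  ] w 0.028
joints [-0.66  0.37  0.81  1.76 -0.29  1.14  0.43] shift [0.0412 0.0003 0.0016] turn -0.01
(np.float64(292.56107632352473), np.float64(153.50454057217382)) (np.float64(243.2499108802313), np.float64(181.1585821809773)) (np.float64(241.048037184993), np.float64(162.76259445940138))
```

View pics/c3.png

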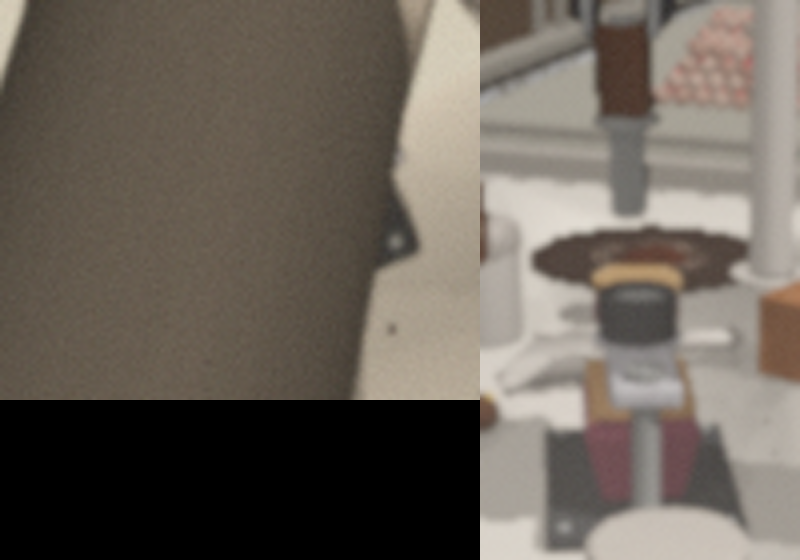

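Both the key tip (crop 629,210) and the rim (crop 639,300) sit about +1.3 px from their predicted positions. They share the offset, so the relative alignment is within 1 mm. I'll lower the key.

Emit:
apply_moves(increments="20 0.015 0 0.0015 0 0 0;20 0.02 0 0 0 0 0;20 0.01 0 0 0 0 0;20 0.005 0 0 0 0 0;20 0.004 0 0 0 0 0;20 0.002 0 0 0 0 0;20 0 0 0 0 0 0;20 0 0 0 0 0 0")

```text
clock: 6.8
tcp_pos: [0.5874, -0.0399, 0.2055]
orientation: [1.068, 1.293, -1.067]
contact_force: [0.6, -0.3, -2.1]
grip_width: 0.0275
```

```bash
python3 -c "
from h import *
go(.587,-.038,.1918,11)"
```

```text
t 6.8 tcp [ 0.5874 -0.0399  0.2055] yaw 10.95 tilt [0.0007 0.0001] F [ 0.6 -0.3 -2.1] M [ 0.1  -0.02  0.02] w 0.0275
joints [-0.62  0.43  0.77  1.82 -0.35  1.03  0.48] shift [ 0.0137 -0.     -0.0019] turn -0.01
```

Emit:
apply_moves(increments="20 0.002 0 -0.0015 0 0 0;20 0.002 0 0 0 0 0;20 0.001 0 0 0 0 0;20 0.001 0 0 0 0 0;20 0.001 0 0 0 0 0;20 0 0 0 0 0 0;20 0 0 0 0 0 0;20 0 0 0 0 0 0")

```text
clock: 7.6
tcp_pos: [0.5875, -0.038, 0.1982]
orientation: [1.068, 1.293, -1.066]
contact_force: [4.8, 1.7, -2.8]
grip_width: 0.028
```

```bash
python3 -c "
from h import *
go(.587,-.038,.1918,11)"
```

```text
t 7.6 tcp [ 0.5875 -0.038   0.1982] yaw 10.97 tilt [0.0014 0.0001] F [ 4.8  1.7 -2.8] M [ 0.58 -1.57 -0.04] w 0.028
joints [-0.62  0.44  0.77  1.83 -0.35  1.01  0.48] shift [ 0.0064 -0.0005 -0.0001] turn -0.0
```

Emit:
apply_moves(increments="20 0 0.0015 -0.0003 0 0 0;20 0.001 0 0 0 0 0;20 0.001 0 0 0 0 0;20 0.001 0 0 0 0 0;20 0.001 0 0 0 0 0;20 0 0 0 0 0 0;20 0 0 0 0 0 0;20 0 0 0 0 0 0")

```text
clock: 8.4
tcp_pos: [0.5881, -0.0376, 0.1939]
orientation: [1.067, 1.294, -1.067]
contact_force: [4.0, 1.1, -3.0]
grip_width: 0.0277
```

```bash
python3 -c "
from h import *
go(.587,-.038,.1918,11)"
```

```text
t 8.4 tcp [ 0.5881 -0.0376  0.1939] yaw 10.96 tilt [-0.0004 -0.    ] F [ 4.   1.1 -3. ] M [ 0.4  -1.09  0.01] w 0.0277
joints [-0.61  0.45  0.76  1.83 -0.36  1.01  0.49] shift [ 0.0021 -0.0012  0.0002] turn -0.01
```

Emit:
apply_moves(increments="20 0 0.0015 -0.0003 0 0 0;20 0.001 0 0 0 0 0;20 0.001 0 0 0 0 0;20 0.001 0 0 0 0 0;20 0 0 0 0 0 0;20 0 0 0 0 0 0;20 0 0 0 0 0 0;20 0 0 0 0 0 0")

```text
clock: 9.2
tcp_pos: [0.5894, -0.0374, 0.1914]
orientation: [1.067, 1.294, -1.068]
contact_force: [-1.9, 0.2, 6.2]
grip_width: 0.0279
```

```bash
python3 -c "
from h import *
go(.587,-.038,.1918,11)"
```

```text
t 9.2 tcp [ 0.5894 -0.0374  0.1914] yaw 10.94 tilt [-0.0006  0.0001] F [-1.9  0.2  6.2] M [ 0.02  0.66 -0.03] w 0.0279
joints [-0.61  0.45  0.76  1.83 -0.36  1.01  0.49] shift [-0.0004 -0.0024  0.0001] turn -0.01
```

The key is seated: the floor is felt at z=0.1914 against 0.1918 expected. Now the first turn.

Emit:
apply_moves(increments="20 -0.0005 -0.0005 0 0.6 0 0;20 0 0 0 0.8 0 0;20 0 0 0 0.8 0 0;20 0 0 0 0.8 0 0;20 0 0 0 0.8 0 0;20 0 0 0 0.8 0 0;20 0 0 0 0.8 0 0;20 0 0 0 0.8 0 0")

```text
clock: 10.0
tcp_pos: [0.5894, -0.0379, 0.1916]
orientation: [1.606, 0.891, -1.606]
contact_force: [0.7, -1.6, -0.3]
grip_width: 0.028
```

```bash
python3 -c "
from h import *
go(.5887,-.0376,.1914,-79)"
```

```text
t 10.0 tcp [ 0.5894 -0.0379  0.1916] yaw -31.89 tilt [ 0.0007 -0.0014] F [ 0.7 -1.6 -0.3] M [-0.48 -0.25  0.18] w 0.028
joints [-0.73  0.52  0.95  1.84 -0.49  1.04 -0.14] shift [ 0.0002 -0.0008  0.0001] turn 6.85
```

Emit:
apply_moves(increments="20 0 0 0 0.8 0 0;20 0 0 0 0.8 0 0;20 0 0 0 0.8 0 0;20 0 0 0 0.8 0 0;20 0 0 0 0.8 0 0;20 0 0 0 0.8 0 0;20 0 0 0 0.8 0 0;20 0 0 0 0.8 0 0")

```text
clock: 10.8
tcp_pos: [0.5889, -0.0391, 0.1916]
orientation: [2.089, 0.254, -2.09]
contact_force: [-0.6, -4.6, -0.3]
grip_width: 0.0279
```

```bash
python3 -c "
from h import *
go(.5887,-.0376,.1914,-79)"
```

```text
t 10.8 tcp [ 0.5889 -0.0391  0.1916] yaw -75.94 tilt [ 0.0001 -0.0032] F [-0.6 -4.6 -0.3] M [-1.17  0.12  0.2 ] w 0.0279
joints [-0.83  0.63  1.15  1.84 -0.64  1.11 -0.76] shift [ 0.0002 -0.0015 -0.0001] turn 0.45
```

Emit:
apply_moves(increments="70 0 0 0 0 0 0;70 0 0 0 0 0 0;70 0 0 0 0 0 0;70 0 0 0 0 0 0;70 0 0 0 0 0 0;70 0 0 0 0 0 0;70 0 0 0 -0.5 0 0;70 0 0 0 -1 0 0")

```text
clock: 11.6
tcp_pos: [0.5891, -0.0371, 0.1914]
orientation: [1.981, 0.436, -1.982]
contact_force: [0.0, -0.1, -0.3]
grip_width: 0.0697
```

```bash
python3 -c "
from h import *
go(.5885,-.0385,.1914,14.06)"
```

```text
t 11.6 tcp [ 0.5891 -0.0371  0.1914] yaw -65.16 tilt [-0.0003 -0.0005] F [ 0.  -0.1 -0.3] M [-0.02  0.03  0.01] w 0.0697
joints [-0.81  0.6   1.11  1.84 -0.61  1.09 -0.61] shift [0.     0.001  0.0011] turn -11.52
```

Emit:
apply_moves(increments="70 0 0 0 -1 0 0;70 0 0 0 -1 0 0;70 0 0 0 -1 0 0;70 0 0 0 -1 0 0;70 0 0 0 -1 0 0;70 0 0 0 -1 0 0;70 0 0 0 -1 0 0;70 0 0 0 -1 0 0")

```text
clock: 12.4
tcp_pos: [0.5892, -0.0373, 0.1917]
orientation: [1.338, 1.121, -1.337]
contact_force: [-0.4, 0.9, -0.4]
grip_width: 0.0701
```

Emit:
apply_moves(increments="70 0 0 0 -1 0 0;70 0 0 0 -1 0 0;70 0 0 0 -1 0 0;70 0 0 0 -0.52 0 0;70 0 0 0 0 0 0;70 0 0 0 0 0 0;70 0 0 0 0 0 0;70 0 0 0 0 0 0")

```text
clock: 13.2
tcp_pos: [0.5892, -0.0372, 0.1915]
orientation: [1.03, 1.314, -1.03]
contact_force: [-0.2, -0.3, 0.5]
grip_width: 0.0699
```

```bash
python3 -c "
from h import *
go(.589,-.039,.1914,14.06)"
```

```text
t 13.2 tcp [ 0.5892 -0.0372  0.1915] yaw 13.8 tilt [-0.0001 -0.0002] F [-0.2 -0.3  0.5] M [-0.01 -0.01 -0.02] w 0.0699
joints [-0.6   0.45  0.74  1.83 -0.35  1.    0.53] shift [ 0.0001 -0.0006  0.0017] turn -0.04
```

Regrasping, then the second turn.

Emit:
apply_moves(increments="20 0 0 0.0017 0 0 0;20 0 0 0 0 0 0;20 0 0 0 0 0 0;20 0 0 0 0 0 0;20 0 0 0 0 0 0;20 0 0 0 0 0 0;20 0 0 0 0 0 0;20 0 0 0 0.5 0 0")

```text
clock: 14.0
tcp_pos: [0.5896, -0.039, 0.1918]
orientation: [1.075, 1.289, -1.075]
contact_force: [-1.2, -1.1, 5.4]
grip_width: 0.0279
```

Emit:
apply_moves(increments="20 0 0 0 0.8 0 0;20 0 0 0 0.8 0 0;20 0 0 0 0.8 0 0;20 0 0 0 0.8 0 0;20 0 0 0 0.8 0 0;20 0 0 0 0.8 0 0;20 0 0 0 0.8 0 0;20 0 0 0 0.8 0 0")

```text
clock: 14.8
tcp_pos: [0.5891, -0.0394, 0.1919]
orientation: [1.629, 0.87, -1.63]
contact_force: [-2.8, -0.8, 6.0]
grip_width: 0.0279
```

```bash
python3 -c "
from h import *
go(.589,-.039,.1914,-76)"
```

```text
t 14.8 tcp [ 0.5891 -0.0394  0.1919] yaw -33.83 tilt [-0.0008 -0.0003] F [-2.8 -0.8  6. ] M [-0.31  0.93  0.2 ] w 0.0279
joints [-0.73  0.52  0.96  1.84 -0.49  1.04 -0.17] shift [ 0.0005 -0.0003 -0.0003] turn 6.13
```

Emit:
apply_moves(increments="20 0 0 0 0.8 0 0;20 0 0 0 0.8 0 0;20 0 0 0 0.8 0 0;20 0 0 0 0.8 0 0;20 0 0 0 0.8 0 0;20 0 0 0 0.8 0 0;20 0 0 0 0.8 0 0;20 0 0 0 0.5 0 0")

```text
clock: 15.6
tcp_pos: [0.5889, -0.0397, 0.1918]
orientation: [2.087, 0.26, -2.09]
contact_force: [-4.2, -1.5, 7.2]
grip_width: 0.0279
```

```bash
python3 -c "
from h import *
go(.589,-.039,.1914,-76)"
```

```text
t 15.6 tcp [ 0.5889 -0.0397  0.1918] yaw -75.75 tilt [-0.0013 -0.0011] F [-4.2 -1.5  7.2] M [-0.42  1.21  0.15] w 0.0279
joints [-0.82  0.63  1.15  1.84 -0.64  1.11 -0.76] shift [ 0.0004 -0.0007 -0.0002] turn 0.04
```

Emit:
apply_moves(increments="70 0 0 0 0 0 0;70 0 0 0 0 0 0;70 0 0 0 0 0 0;70 0 0 0 0 0 0;70 0 0 0 0 0 0;70 0 0 0 0 0 0;70 0 0 0 -1 0 0;70 0 0 0 -1 0 0")

```text
clock: 16.4
tcp_pos: [0.5896, -0.0389, 0.1915]
orientation: [1.943, 0.493, -1.943]
contact_force: [-0.2, 0.5, -0.4]
grip_width: 0.0701
```

Emit:
apply_moves(increments="70 0 0 0 -1 0 0;70 0 0 0 -1 0 0;70 0 0 0 -1 0 0;70 0 0 0 -1 0 0;70 0 0 0 -1 0 0;70 0 0 0 -1 0 0;70 0 0 0 -1 0 0;70 0 0 0 -1 0 0")

```text
clock: 17.2
tcp_pos: [0.5896, -0.039, 0.1916]
orientation: [1.292, 1.153, -1.292]
contact_force: [0.0, -0.3, -0.1]
grip_width: 0.0697
```

Emit:
apply_moves(increments="70 0 0 0 -1 0 0;70 0 0 0 -1 0 0;70 0 0 0 -1 0 0;70 0 0 0 0 0 0;70 0 0 0 0 0 0;70 0 0 0 0 0 0;70 0 0 0 0 0 0;70 0 0 0 0 0 0")

```text
clock: 18.0
tcp_pos: [0.5896, -0.0388, 0.1915]
orientation: [1.03, 1.314, -1.03]
contact_force: [-0.1, -0.0, 1.1]
grip_width: 0.07
```

```bash
python3 -c "
from h import *
go(.5885,-.0393,.1918,14.25)"
```

```text
t 18.0 tcp [ 0.5896 -0.0388  0.1915] yaw 13.8 tilt [-0.0001 -0.0002] F [-0.1 -0.   1.1] M [-0.03  0.02 -0.01] w 0.07
joints [-0.59  0.45  0.74  1.83 -0.35  1.    0.53] shift [-0.0003 -0.0012  0.0002] turn -0.07
```

Third turn, watching the torque for the stop.

Emit:
apply_moves(increments="20 -0.0003 -0.001 0.0003 0 0 0;20 0 0 0 0 0 0;20 0 0 0 0 0 0;20 0 0 0 0 0 0;20 0 0 0 0 0 0;20 0 0 0 0 0 0;20 0 0 0 0 0 0;20 0 0 0 0 0 0")

```text
clock: 18.8
tcp_pos: [0.5889, -0.0395, 0.1922]
orientation: [1.03, 1.314, -1.029]
contact_force: [-0.4, 0.6, 6.0]
grip_width: 0.028
```

Emit:
apply_moves(increments="20 0 0 0 0.5 0 0;20 0 0 0 0.5 0 0;20 0 0 0 0.5 0 0;20 0 0 0 0 0 0;20 0 0 0 0 0 0;20 0 0 0 0 0 0;20 0 0 0 0 0 0;20 0 0 0 0 0 0")

```text
clock: 19.6
tcp_pos: [0.5887, -0.0395, 0.1922]
orientation: [1.164, 1.238, -1.164]
contact_force: [-0.9, -0.6, 6.2]
grip_width: 0.0275
```

```bash
python3 -c "
from h import *
go(.5885,-.0393,.1918,14.25)"
```

```text
t 19.6 tcp [ 0.5887 -0.0395  0.1922] yaw 3.54 tilt [0.0001 0.    ] F [-0.9 -0.6  6.2] M [-0.01  0.5   0.09] w 0.0275
joints [-0.62  0.46  0.79  1.83 -0.38  1.01  0.38] shift [ 0.0004 -0.0002 -0.0002] turn -1.56
```

Emit:
apply_moves(increments="20 0 0 0 0.5 0 0;20 0 0 0 0.5 0 0;20 0 0 0 0.5 0 0;20 0 0 0 0.5 0 0;20 0 0 0 0.5 0 0;20 0 0 0 0 0 0;20 0 0 0 0 0 0;20 0 0 0 0 0 0")

```text
clock: 20.4
tcp_pos: [0.5885, -0.0395, 0.1922]
orientation: [1.383, 1.087, -1.383]
contact_force: [-2.7, 1.0, 7.4]
grip_width: 0.0275
```

```bash
python3 -c "
from h import *
go(.5885,-.0393,.1918,14.25)"
```

```text
t 20.4 tcp [ 0.5885 -0.0395  0.1922] yaw -13.69 tilt [-0.0004  0.0003] F [-2.7  1.   7.4] M [ 0.01  0.69 -0.13] w 0.0275
joints [-0.67  0.48  0.86  1.83 -0.43  1.02  0.12] shift [ 0.0004 -0.     -0.0002] turn -4.06
```

Emit:
apply_moves(increments="20 0 -0.0003 0 0.5 0 0;20 0 0 0 0.5 0 0;20 0 0 0 0.5 0 0;20 0 0 0 0.5 0 0;20 0 0 0 0.5 0 0;20 0 0 0 0.5 0 0;20 0 0 0 0.5 0 0;20 0 0 0 0.5 0 0")

```text
clock: 21.2
tcp_pos: [0.5884, -0.0394, 0.1922]
orientation: [1.717, 0.777, -1.717]
contact_force: [-2.2, 0.8, 6.4]
grip_width: 0.0278
```

```bash
python3 -c "
from h import *
go(.5885,-.0393,.1918,14.25)"
```

```text
t 21.2 tcp [ 0.5884 -0.0394  0.1922] yaw -41.31 tilt [-0.0001  0.0001] F [-2.2  0.8  6.4] M [0.03 0.64 0.08] w 0.0278
joints [-0.75  0.54  0.99  1.84 -0.51  1.05 -0.28] shift [ 0.0004  0.     -0.0002] turn -8.08
```

Total rotation (about 230°) now exceeds what the screw should allow, and no stop has been felt. I need to look.

```bash
python3 -c "
from h import *
h=r.grab_frame('side'); s=h['color']; a=cv2.imread('pics/side0.png')
for z in (.104,.128,.156,.161,.211): print(z,proj(h,[.5885,-.0393,z]))
g=np.zeros((600,800,3),np.uint8); k=lambda i:cv2.resize(i[130:250,205:285],(400,600),interpolation=cv2.INTER_CUBIC)
g[:,:400]=k(a); g[:,400:]=k(s); cv2.imwrite('pics/c4.png',g)"
```

```text
0.104 (np.float64(242.9485244118082), np.float64(190.67866582936253))
0.128 (np.float64(242.82134319266316), np.float64(180.94009935336493))
0.156 (np.float64(242.66987564482147), np.float64(169.34187130107267))
0.161 (np.float64(242.642469751235), np.float64(167.243337269711))
0.211 (np.float64(242.36223936542865), np.float64(145.7854344510761))
```

View pics/c4.png

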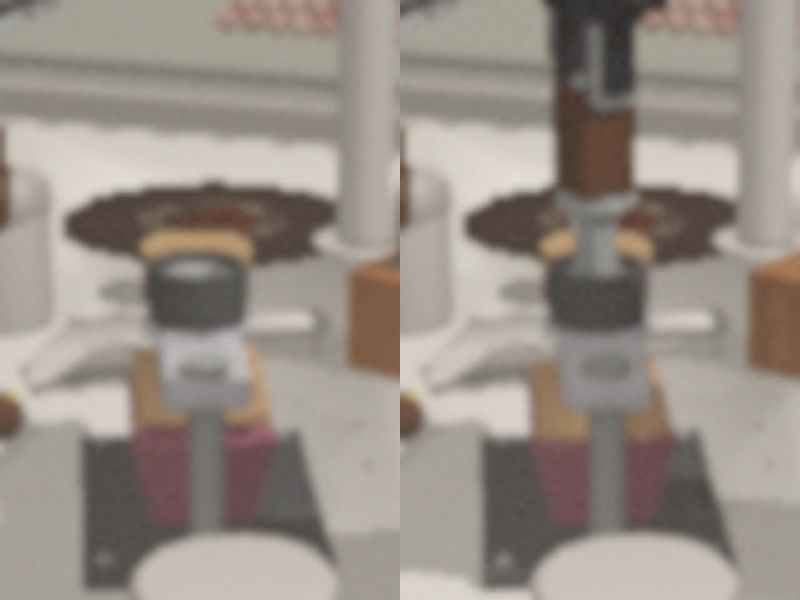

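The side view shows the key fully seated: the collar is at row ~170, expected 168. The pressure plate is about 2 px lower than at the start, so the screw is turning. I'll keep turning in small steps and watch the torque.

Emit:
apply_moves(increments="20 0 0 0 0.5 0 0;20 0 0 0 0.5 0 0;20 0 0 0 0.5 0 0;20 0 0 0 0.5 0 0;20 0 0 0 0 0 0;20 0 0 0 0 0 0;20 0 0 0 0 0 0;20 0 0 0 0 0 0")

```text
clock: 22.05
tcp_pos: [0.5881, -0.0394, 0.1922]
orientation: [1.871, 0.592, -1.872]
contact_force: [-2.7, 1.0, 7.3]
grip_width: 0.0277
```

```bash
python3 -c "
from h import *
go(.5885,-.0393,.1918,14.25)
h=r.grab_frame('side')['color'].astype(int)
for v in (158,161,164): print(h[v,234:256].sum(1))
"
```

```text
t 22.05 tcp [ 0.5881 -0.0394  0.1922] yaw -54.91 tilt [-0.0007  0.0002] F [-2.7  1.   7.3] M [0.1  0.81 0.1 ] w 0.0277
joints [-0.78  0.57  1.05  1.84 -0.56  1.07 -0.47] shift [ 0.0004  0.0001 -0.0004] turn -10.06
[605 575 467 302 198 188 208 218 227 224 228 232 231 224 226 223 313 449
 533 568 568 566]
[615 589 484 312 197 187 210 225 228 224 224 226 230 227 224 224 285 441
 558 604 614 616]
[639 613 505 327 197 189 211 225 228 231 228 228 233 225 222 228 295 452
 569 615 624 625]
```

```bash
cat >> h.py <<'E'
def plate(s):
    "rows of the plate's top and bottom edges (half-level crossings of R-B... G channel), averaged over columns"
    out=[]
    p=cv2.GaussianBlur(s,(1,3),0)[195:228,234:241].astype(float); g=p[:,:,1].mean(1); rb=(p[:,:,1]-p[:,:,0]).mean(1)
    return g.round(0),rb.round(0)
E
python3 -c "
from h import *
a=cv2.imread('pics/side0.png')
s=np.mean([r.grab_frame('side')['color'] for _ in range(4)],axis=0).astype(np.uint8); cv2.imwrite('pics/side22.png',s)
c=cv2.imread('pics/c4.png')[:,400:]; q=a.copy(); q[130:250,205:285]=cv2.resize(c,(80,120),interpolation=cv2.INTER_AREA)
for i in (a,q,s):
    for k in plate(i): print(k)
"
```

```text
[113. 136. 155. 162. 161. 155. 150. 147. 143. 140. 136. 132. 129. 128.
 128. 127. 126. 124. 119. 109.  95.  84.  81.  82.  82.  80.  79.  79.
  79.  78.  79.  79.  79.]
[ 2.  2.  3.  3.  4.  6.  8.  8.  9.  9. 10. 11. 12. 13. 13. 15. 18. 23.
 24. 19. 10.  0. -4. -5. -4. -4. -4. -4. -4. -4. -4. -4. -4.]
[107. 124. 139. 146. 146. 143. 139. 134. 130. 128. 128. 129. 129. 129.
 128. 128. 127. 126. 127. 128. 126. 121. 111.  98.  87.  83.  81.  80.
  80.  81.  80.  80.  80.]
[ 2.  2.  3.  3.  3.  3.  4.  6.  8.  9. 10. 11. 11. 12. 13. 15. 18. 23.
 28. 29. 29. 26. 19.  8.  0. -3. -3. -3. -4. -4. -3. -3. -3.]
[107. 124. 139. 146. 146. 143. 138. 134. 130. 128. 128. 128. 129. 129.
 128. 127. 126. 126. 126. 127. 126. 121. 111.  97.  87.  82.  80.  80.
  80.  79.  79.  80.  80.]
[ 2.  2.  3.  3.  3.  3.  4.  6.  8. 10. 10. 11. 11. 12. 13. 15. 18. 23.
 27. 29. 29. 26. 19.  8.  0. -3. -3. -3. -3. -4. -4. -3. -3.]
```

Emit:
apply_moves(increments="20 0 0 0 0.5 0 0;20 0 0 0 0.5 0 0;20 0 0 0 0.5 0 0;20 0 0 0 0 0 0;20 0 0 0 0 0 0;20 0 0 0 0 0 0;20 0 0 0 0 0 0;20 0 0 0 0 0 0")

```text
clock: 23.1
tcp_pos: [0.5881, -0.0394, 0.1922]
orientation: [1.982, 0.436, -1.983]
contact_force: [-3.1, 1.1, 6.9]
grip_width: 0.0278
```

```bash
python3 -c "
from h import *
go(.5885,-.0393,.1918,14.25)
f=r.grab_frame('side'); s=f['color']; cv2.imwrite('pics/side23.png',s)
for k in plate(s): print(k)
h=s.astype(int); a=cv2.imread('pics/side22.png').astype(int)
for v in (158,161,164): print(h[v,234:256].sum(1))
print('shank old/new')
for v in (173,175,177): print(a[v,234:256].sum(1)); print(h[v,234:256].sum(1))
"
```

```text
t 23.1 tcp [ 0.5881 -0.0394  0.1922] yaw -65.22 tilt [-0.0007  0.0003] F [-3.1  1.1  6.9] M [0.14 0.86 0.11] w 0.0278
joints [-0.8   0.59  1.1   1.84 -0.6   1.09 -0.61] shift [ 0.0004  0.0001 -0.0004] turn -11.56
[110. 129. 143. 148. 147. 143. 139. 134. 130. 128. 128. 128. 129. 129.
 129. 128. 127. 126. 126. 127. 126. 121. 111.  97.  86.  82.  80.  79.
  79.  79.  80.  80.  79.]
[ 2.  2.  3.  3.  3.  3.  4.  6.  8.  9. 10. 11. 11. 12. 13. 15. 18. 23.
 27. 29. 29. 26. 19.  8. -0. -3. -3. -4. -3. -3. -3. -4. -4.]
[606 583 504 363 240 214 222 226 223 235 224 223 220 221 207 252 377 502
 565 569 569 566]
[617 603 547 421 270 218 212 222 228 226 229 220 223 222 226 242 391 543
 603 618 618 616]
[641 627 569 444 284 217 222 224 229 228 228 224 226 219 214 242 394 548
 609 624 625 622]
shank old/new
[291 287 288 278 280 304 321 327 329 336 343 344 343 349 343 297 248 232
 230 234 247 253]
[291 288 290 284 279 299 313 323 330 338 347 349 349 334 315 273 238 231
 223 240 248 257]
[269 288 303 304 314 344 344 332 333 339 343 352 367 383 383 343 291 265
 251 241 245 263]
[272 290 301 302 293 313 316 324 332 332 346 355 361 377 366 323 289 265
 257 247 249 257]
[349 398 431 443 434 404 368 345 358 389 407 417 418 415 416 430 434 427
 402 367 321 275]
[348 398 433 444 432 390 343 347 367 391 403 408 412 414 415 429 439 435
 403 365 317 274]
```

Emit:
apply_moves(increments="20 0 0 0 0.8 0 0;20 0 0 0 0.8 0 0;20 0 0 0 0.5 0 0;20 0 0 0 0.5 0 0;20 0 0 0 0 0 0;20 0 0 0 0 0 0;20 0 0 0 0 0 0;20 0 0 0 0 0 0")

```text
clock: 23.95
tcp_pos: [0.588, -0.0396, 0.1922]
orientation: [2.159, 0.13, -2.161]
contact_force: [-3.1, 0.8, 7.1]
grip_width: 0.0278
```

```bash
python3 -c "
from h import *
go(.5885,-.0393,.1918,14.25)
"
```

```text
t 23.95 tcp [ 0.588  -0.0396  0.1922] yaw -83.14 tilt [-0.0007  0.0002] F [-3.1  0.8  7.1] M [ 0.16  0.89 -0.15] w 0.0278
joints [-0.84  0.64  1.18  1.84 -0.66  1.12 -0.87] shift [ 0.0004 -0.0002 -0.0005] turn -14.16
```

```bash
python3 -c "
from h import *
f=r.grab_frame('side'); s=f['color']; cv2.imwrite('pics/side24.png',s)
E=lambda s:(lambda g:[round(float(np.interp(t,-g[19:27],np.arange(19,27))),3) for t in (-115,-105,-95)])(plate(s)[0])
for n in ('side0','side22','side23','side24'): print(n,E(cv2.imread('pics/%s.png'%n)))
def E2(s):
    p=s[205:228,234:241].astype(float)[:,:,1].mean(1); return [round(float(np.interp(t,-p[9:17],np.arange(9,17)+10.)),3) for t in (-115,-105,-95)]
for n in ('side0','side22','side23','side24'): print(n,E2(cv2.imread('pics/%s.png'%n)))
"
```

```text
side0 [19.0, 19.286, 20.0]
side22 [21.6, 22.429, 23.2]
side23 [21.6, 22.429, 23.182]
side24 [21.6, 22.429, 23.2]
side0 [19.0, 19.325, 19.939]
side22 [21.709, 22.427, 23.087]
side23 [21.705, 22.439, 23.115]
side24 [21.701, 22.419, 23.113]
```

Emit:
apply_moves(increments="70 0 0 0 0 0 0;70 0 0 0 0 0 0;70 0 0 0 0 0 0;70 0 0 0 0 0 0;70 0 0 0 0 0 0;70 0 0 0 0 0 0;70 0 0 0 -1 0 0;70 0 0 0 -1 0 0")

```text
clock: 24.8
tcp_pos: [0.5884, -0.0393, 0.1918]
orientation: [2.022, 0.373, -2.022]
contact_force: [0.7, 0.1, 0.3]
grip_width: 0.0701
```

Emit:
apply_moves(increments="70 0 0 0 -1 0 0;70 0 0 0 -1 0 0;70 0 0 0 -1 0 0;70 0 0 0 -1 0 0;70 0 0 0 -1 0 0;70 0 0 0 -1 0 0;70 0 0 0 -1 0 0;70 0 0 0 -1 0 0")

```text
clock: 25.6
tcp_pos: [0.5884, -0.0394, 0.192]
orientation: [1.388, 1.083, -1.388]
contact_force: [-0.6, 0.1, 0.4]
grip_width: 0.07
```

Emit:
apply_moves(increments="70 0 0 0 -1 0 0;70 0 0 0 -1 0 0;70 0 0 0 -1 0 0;70 0 0 0 0 0 0;70 0 0 0 0 0 0;70 0 0 0 0 0 0;70 0 0 0 0 0 0;70 0 0 0 0 0 0")

```text
clock: 26.4
tcp_pos: [0.5884, -0.0393, 0.1918]
orientation: [1.128, 1.259, -1.129]
contact_force: [0.1, 0.2, 0.6]
grip_width: 0.0698
```

```bash
python3 -c "
from h import *
go(.588,-.0395,.1916,6.86)
h=r.grab_frame('side'); s=h['color']; cv2.imwrite('pics/side27.png',s)
g=np.zeros((560,800,3),np.uint8); g[:,:400]=cv2.resize(s[130:200,220:270],(400,560),interpolation=cv2.INTER_CUBIC)
g[:400,400:]=cv2.resize(r.grab_frame('top')['color'][110:210,230:330],(400,400),interpolation=cv2.INTER_CUBIC)
cv2.imwrite('pics/c5.png',g)"
```

```text
t 26.4 tcp [ 0.5884 -0.0393  0.1918] yaw 6.24 tilt [-0.0001 -0.0002] F [0.1 0.2 0.6] M [-0.01 -0.    0.03] w 0.0698
joints [-0.61  0.45  0.77  1.83 -0.37  1.01  0.42] shift [ 0.0002 -0.0004  0.0002] turn -0.09
```

View pics/c5.png

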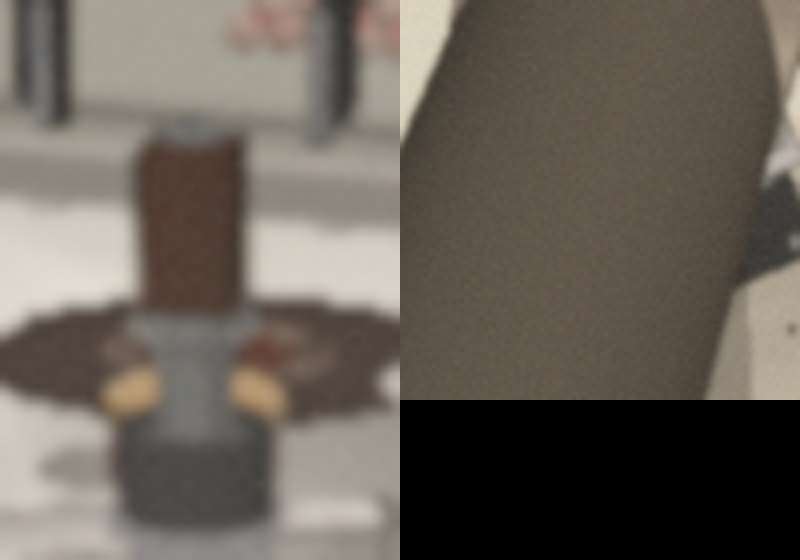

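The view shows the handle clear of the open jaws, standing upright and seated: collar to rim is about 29 mm, 28 expected. The fingertips reach only the upper part of the handle. I'll grip 6 mm lower and turn slowly, reading the torque.

Emit:
apply_moves(increments="70 0.006 -0.0003 0 -0.05 0 0;20 0 0 0 0 0 0;20 0 0 0 0 0 0;20 0 0 0 0 0 0;20 0 0 0 0 0 0;20 0 0 0 0 0 0;20 0 0 0 0 0 0;20 0 0 0 0 0 0")

```text
clock: 27.3
tcp_pos: [0.588, -0.0394, 0.1861]
orientation: [1.124, 1.262, -1.124]
contact_force: [-2.4, 0.2, 4.0]
grip_width: 0.0282
```

```bash
python3 -c "
from h import *
go()"
```

```text
t 27.3 tcp [ 0.588  -0.0394  0.1861] yaw 6.62 tilt [-0.0001  0.0001] F [-2.4  0.2  4. ] M [-0.1   0.55 -0.12] w 0.0282
joints [-0.61  0.46  0.76  1.84 -0.37  0.99  0.43] shift [0. 0. 0.] turn None
```

Emit:
apply_moves(increments="20 0 0 0 0.7 0 0;20 0 0 0 0.7 0 0;20 0 0 0 0.7 0 0;20 0 0 0 0.7 0 0;20 0 0 0 0 0 0;20 0 0 0 0 0 0;20 0 0 0 0 0 0;20 0 0 0 0 0 0")

```text
clock: 28.1
tcp_pos: [0.5881, -0.0394, 0.1861]
orientation: [1.369, 1.097, -1.369]
contact_force: [-2.5, -0.7, 5.6]
grip_width: 0.0283
```

```bash
python3 -c "
from h import *
go()"
```

```text
t 28.1 tcp [ 0.5881 -0.0394  0.1861] yaw -12.6 tilt [-0.0001  0.0002] F [-2.5 -0.7  5.6] M [ 0.09  0.72 -0.06] w 0.0283
joints [-0.66  0.49  0.85  1.84 -0.43  1.01  0.14] shift [0. 0. 0.] turn None
```

Emit:
apply_moves(increments="20 0 0 0 0.7 0 0;20 0 0 0 0.7 0 0;20 0 0 0 0.4 0 0;20 0 0 0 0 0 0;20 0 0 0 0 0 0;20 0 0 0 0 0 0;20 0 0 0 0 0 0;20 0 0 0 0 0 0")

```text
clock: 28.9
tcp_pos: [0.5877, -0.0394, 0.186]
orientation: [1.522, 0.972, -1.523]
contact_force: [-3.4, 0.0, 6.0]
grip_width: 0.0287
```

```bash
python3 -c "
from h import *
go()"
```

```text
t 28.9 tcp [ 0.5877 -0.0394  0.186 ] yaw -24.96 tilt [-0.001   0.0004] F [-3.4  0.   6. ] M [0.09 1.09 0.12] w 0.0287
joints [-0.7   0.51  0.91  1.84 -0.47  1.02 -0.04] shift [0. 0. 0.] turn None
```

Emit:
apply_moves(increments="20 0 0 0 0.4 0 0;20 0 0 0 0.4 0 0;20 0 0 0 0.4 0 0;20 0 0 0 0 0 0;20 0 0 0 0 0 0;20 0 0 0 0 0 0;20 0 0 0 0 0 0;20 0 0 0 0 0 0")

```text
clock: 29.7
tcp_pos: [0.5876, -0.0393, 0.186]
orientation: [1.622, 0.878, -1.623]
contact_force: [-2.8, -0.3, 7.0]
grip_width: 0.0282
```

```bash
python3 -c "
from h import *
go()
s=r.grab_frame('side')['color']
p=s[205:228,234:241].astype(float)[:,:,1].mean(1); print([round(float(np.interp(t,-p[9:17],np.arange(9,17)+10.)),3) for t in (-115,-105,-95)])"
```

```text
t 29.7 tcp [ 0.5876 -0.0393  0.186 ] yaw -33.21 tilt [-0.0012  0.0005] F [-2.8 -0.3  7. ] M [0.13 1.15 0.07] w 0.0282
joints [-0.72  0.52  0.94  1.84 -0.49  1.03 -0.16] shift [0. 0. 0.] turn None
[21.714, 22.421, 23.058]
```

Emit:
apply_moves(increments="20 0 0 0 0.3 0 0;20 0 0 0 0.3 0 0;20 0 0 0 0.3 0 0;20 0 0 0 0.1 0 0;20 0 0 0 0.1 0 0;20 0 0 0 0.1 0 0;20 0 0 0 0.1 0 0;20 0 0 0 0.1 0 0")

```text
clock: 30.55
tcp_pos: [0.5875, -0.0392, 0.186]
orientation: [1.734, 0.759, -1.736]
contact_force: [-4.3, 0.4, 7.3]
grip_width: 0.0285
```

```bash
python3 -c "
from h import *
go();print(r.get_obs()['tau'].round(2))"
```

```text
t 30.55 tcp [ 0.5875 -0.0392  0.186 ] yaw -42.83 tilt [-0.0014  0.0005] F [-4.3  0.4  7.3] M [0.18 1.28 0.26] w 0.0285
joints [-0.75  0.54  0.99  1.85 -0.53  1.04 -0.29] shift [0. 0. 0.] turn None
[  0.6  -40.96  13.07 -23.45  -0.51  -1.64  -0.1 ]
```

Emit:
apply_moves(increments="20 0 0 0 0.1 0 0;20 0 0 0 0.1 0 0;20 0 0 0 0.1 0 0;20 0 0 0 0.1 0 0;20 0 0 0 0.1 0 0;20 0 0 0 0.1 0 0;20 0 0 0 0.1 0 0;20 0 0 0 0.1 0 0")

```text
clock: 31.35
tcp_pos: [0.5875, -0.0393, 0.186]
orientation: [1.798, 0.685, -1.8]
contact_force: [-4.4, 1.2, 6.9]
grip_width: 0.0283
```

```bash
python3 -c "
from h import *
go();print(r.get_obs()['tau'].round(2))"
```

```text
t 31.35 tcp [ 0.5875 -0.0393  0.186 ] yaw -48.36 tilt [-0.0015  0.0007] F [-4.4  1.2  6.9] M [0.19 1.32 0.09] w 0.0283
joints [-0.76  0.56  1.01  1.85 -0.54  1.05 -0.37] shift [0. 0. 0.] turn None
[  0.58 -40.9   13.47 -23.33  -0.44  -1.69   0.  ]
```

```bash
python3 -c "
from h import *
def W(s):
    o=[]
    for v in range(159,167):
        p=s[v,228:262].astype(int).sum(1); t=400; d=np.where(p<t)[0]; a,b=d[0],d[-1]
        o.append((228+a-(t-p[a])/(p[a-1]-p[a]),228+b+(t-p[b])/(p[b+1]-p[b])))
    o=np.array(o); return o.mean(0).round(2),(o[:,1]-o[:,0]).mean().round(2)
s=r.grab_frame('side')['color']; cv2.imwrite('pics/side31.png',s)
for n in ('22','23','24','27','31'):
    i=cv2.imread('pics/side%s.png'%n); print(n,W(i)); print(i[162,234:256].astype(int).sum(1))
"
```

```text
22 (array([236.52, 250.73]), np.float64(14.22))
[622 592 490 314 196 189 207 219 225 225 226 227 227 223 226 224 295 444
 561 608 618 619]
23 (array([237.12, 250.11]), np.float64(12.98))
[624 607 555 430 278 219 223 221 220 228 224 225 223 220 222 230 392 542
 609 620 619 621]
24 (array([236.66, 250.23]), np.float64(13.57))
[622 594 505 354 230 207 219 209 213 207 211 205 214 211 203 235 390 541
 606 617 618 619]
27 (array([236.8 , 250.51]), np.float64(13.72))
[622 598 522 379 244 196 201 186 202 202 205 199 195 191 185 194 325 491
 581 614 617 617]
31 (array([236.45, 250.95]), np.float64(14.5))
[622 589 492 318 191 186 193 206 215 217 214 224 228 225 231 229 271 415
 548 611 618 620]
```

Emit:
apply_moves(increments="20 0 0 0 0.2 0 0;20 0 0 0 0.2 0 0;20 0 0 0 0.2 0 0;20 0 0 0 0.2 0 0;20 0 0 0 0 0 0;20 0 0 0 0 0 0;20 0 0 0 0 0 0;20 0 0 0 0 0 0")

```text
clock: 32.2
tcp_pos: [0.5875, -0.0392, 0.1861]
orientation: [1.859, 0.608, -1.861]
contact_force: [-4.8, 0.5, 8.5]
grip_width: 0.0284
```

```bash
cat >> h.py <<'E'
def edge(s):
    p=s[205:228,234:241].astype(float)[:,:,1].mean(1); return [round(float(np.interp(t,-p[9:17],np.arange(9,17)+10.)),3) for t in (-115,-105,-95)]
E
python3 -c "
from h import *
go(); print(edge(r.grab_frame('side')['color']))"
```

```text
t 32.2 tcp [ 0.5875 -0.0392  0.1861] yaw -53.86 tilt [-0.0015  0.0009] F [-4.8  0.5  8.5] M [ 0.25  1.32 -0.07] w 0.0284
joints [-0.77  0.57  1.04  1.85 -0.56  1.06 -0.45] shift [0. 0. 0.] turn None
[21.712, 22.439, 23.125]
```

Emit:
apply_moves(increments="20 0 0 0 0.4 0 0;20 0 0 0 0.4 0 0;20 0 0 0 0.4 0 0;20 0 0 0 0.2 0 0;20 0 0 0 0 0 0;20 0 0 0 0 0 0;20 0 0 0 0 0 0;20 0 0 0 0 0 0")

```text
clock: 33.05
tcp_pos: [0.5877, -0.0393, 0.186]
orientation: [1.963, 0.464, -1.965]
contact_force: [-3.7, 0.8, 6.0]
grip_width: 0.0281
```

```bash
python3 -c "
from h import *
go(); print(edge(r.grab_frame('side')['color']))"
```

```text
t 33.05 tcp [ 0.5877 -0.0393  0.186 ] yaw -63.48 tilt [-0.001   0.0007] F [-3.7  0.8  6. ] M [ 0.23  1.11 -0.01] w 0.0281
joints [-0.79  0.59  1.08  1.85 -0.6   1.07 -0.58] shift [0. 0. 0.] turn None
[21.753, 22.429, 23.03]
```

Emit:
apply_moves(increments="20 0 0.0003 0.0003 0.6 0 0;20 0 0 0 0.6 0 0;20 0 0 0 0.6 0 0;20 0 0 0 0.6 0 0;20 0 0 0 0.3 0 0;20 0 0 0 0 0 0;20 0 0 0 0 0 0;20 0 0 0 0 0 0")

```text
clock: 33.9
tcp_pos: [0.5873, -0.0392, 0.186]
orientation: [2.148, 0.152, -2.152]
contact_force: [-4.8, 2.8, 7.3]
grip_width: 0.0282
```

```bash
python3 -c "
from h import *
go(); print(edge(r.grab_frame('side')['color']))"
```

```text
t 33.9 tcp [ 0.5873 -0.0392  0.186 ] yaw -82.01 tilt [-0.0017  0.0013] F [-4.8  2.8  7.3] M [0.55 1.38 0.13] w 0.0282
joints [-0.83  0.65  1.16  1.85 -0.67  1.11 -0.84] shift [0. 0. 0.] turn None
[21.747, 22.435, 23.064]
```

Emit:
apply_moves(increments="20 0 0 0 0.3 0 0;20 0 0 0 0.3 0 0;20 0 0 0 0.3 0 0;20 0 0 0 0 0 0;20 0 0 0 0 0 0;20 0 0 0 0 0 0;20 0 0 0 0 0 0;20 0 0 0 0 0 0")

```text
clock: 34.75
tcp_pos: [0.5873, -0.0392, 0.186]
orientation: [2.204, 0.037, -2.208]
contact_force: [-3.6, 1.5, 8.3]
grip_width: 0.0287
```

```bash
python3 -c "
from h import *
go(); print(edge(r.grab_frame('side')['color']))"
```

```text
t 34.75 tcp [ 0.5873 -0.0392  0.186 ] yaw -88.18 tilt [-0.0018  0.0013] F [-3.6  1.5  8.3] M [0.54 1.38 0.22] w 0.0287
joints [-0.84  0.66  1.19  1.85 -0.69  1.12 -0.93] shift [0. 0. 0.] turn None
[21.712, 22.427, 23.096]
```

Emit:
apply_moves(increments="20 0 -0.0003 0.0006 -0.3 0 0;20 -0.0005 0 0 -0.5 0 0;20 0 0 0 0 0 0;75 0 0 0 0 0 0;75 0 0 0 0 0 0;75 0 0 0 0 0 0;75 0 0 0 0 0 0;75 0 0 0 0 0 0")

```text
clock: 35.6
tcp_pos: [0.5875, -0.0395, 0.1864]
orientation: [2.156, 0.136, -2.156]
contact_force: [0.1, -0.4, -0.2]
grip_width: 0.0747
```

Emit:
apply_moves(increments="75 0 0 0 0 0 0;75 0 0 0 0 0 0;75 -0.01 0 0 0 0 0;75 -0.03 0 0 0 0 0;75 -0.04 0 0 0 0 0;75 -0.04 0 0 0 0 0;75 -0.03 0 0 0 0 0;75 0 0 0 0 0 0")

```text
clock: 36.4
tcp_pos: [0.5892, -0.0409, 0.3413]
orientation: [2.164, 0.135, -2.148]
contact_force: [0.6, -0.1, -0.4]
grip_width: 0.075
```

```bash
python3 -c "
from h import *
go(.50,-.25,.36); s=r.grab_frame('side')['color']; print(edge(s))"
```

```text
t 36.4 tcp [ 0.5892 -0.0409  0.3413] yaw -82.79 tilt [ 0.0072 -0.0005] F [ 0.6 -0.1 -0.4] M [-0.03  0.1  -0.01] w 0.075
joints [-0.93  0.52  1.33  1.66 -0.52  1.37 -0.97] shift [-0.0192  0.1963  0.1146] turn None
[21.57, 22.313, 22.922]
```

Emit:
apply_moves(increments="75 0 0.03 0.025 0 0 0;75 0 0.03 0.025 0 0 0;75 0 0.03 0.025 0 0 0;75 0 0.03 0.02 0 0 0;75 0 0.03 0.02 0 0 0;75 0 0.03 0 0 0 0;75 0 0 0 0 0 0;75 0 0 0 0 0 0")

```text
clock: 37.25
tcp_pos: [0.4953, -0.2328, 0.3357]
orientation: [2.156, 0.135, -2.159]
contact_force: [-0.2, 0.4, 0.3]
grip_width: 0.0751
```

```bash
python3 -c "
from h import *
go(.50,-.25,.36); h=r.grab_frame('side'); s=h['color']; f=r.grab_frame('top'); t=f['color']; print(edge(s)); cv2.imwrite('pics/s37.png',s); cv2.imwrite('pics/t37.png',t)
for z in (.128,.214): print(proj(f,[.5877,-.0393,z]),proj(h,[.5877,-.0393,z]))
g=np.zeros((600,800,3),np.uint8); g[:,:400]=cv2.resize(s[140:230,215:275],(400,600),interpolation=cv2.INTER_CUBIC)
g[:400,400:]=cv2.resize(t[110:200,245:335],(400,400),interpolation=cv2.INTER_CUBIC); 
g[400:,400:666]=cv2.resize(t,(266,200)); cv2.imwrite('pics/c6.png',g)"
```

```text
t 37.25 tcp [ 0.4953 -0.2328  0.3357] yaw -82.87 tilt [-0.0012  0.0008] F [-0.2  0.4  0.3] M [ 0.02 -0.01 -0.02] w 0.0751
joints [-0.66  0.39  1.32  1.76 -0.39  1.3  -0.69] shift [-0.0243  0.0176 -0.0025] turn None
[21.592, 22.336, 22.94]
(np.float64(293.204048940429), np.float64(153.13941207551437)) (np.float64(243.1470687979818), np.float64(180.97213461146742))
(np.float64(294.1885019962032), np.float64(143.90463856301153)) (np.float64(242.68218350138892), np.float64(144.49643732724394))
```

View pics/c6.png

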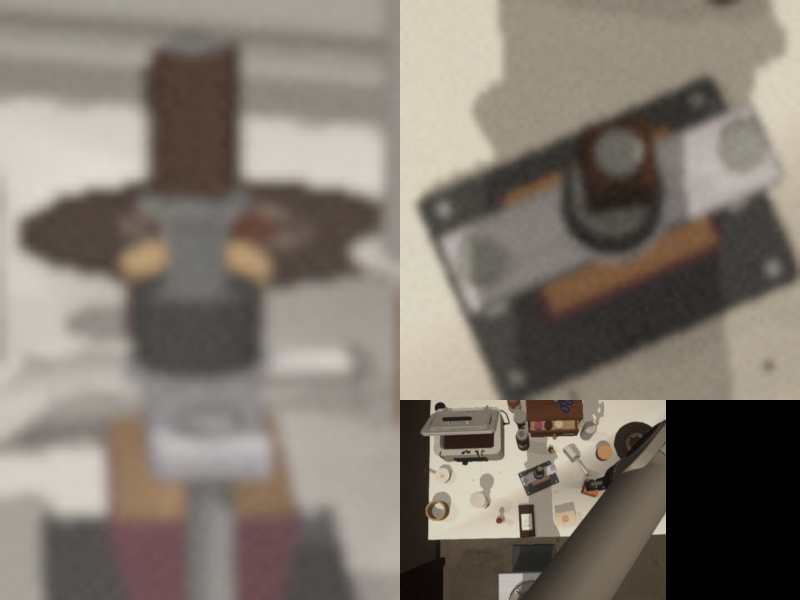

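```bash
python3 -c "
from h import *
a=cv2.imread('pics/side0.png'); s=cv2.imread('pics/s37.png'); f=r.grab_frame('side')
c=np.array([.5877,-.0393]); d=np.array(f['origin'][:2])-c; d/=np.linalg.norm(d)
P=lambda z,rad:round(proj(f,[*(c+d*rad),z])[1],2)
print('pred rim back outer',P(.128,-.0235),'rim back inner',P(.128,-.0185),'front outer',P(.128,.0235),'head bottom front',P(.098,.0235),'bridge front edge ~',P(.098,.08))
print('side0 col'); print(dict(zip(range(174,212),a[174:212,242:248].mean((1,2)).round(0).astype(int))))
print('pred button top back',P(.214,-.011),'handle top back',P(.211,-.015),'handle top front',P(.211,.015),'handle bottom front',P(.161,.015),'collar top front',P(.161,.0185),'collar bot front',P(.156,.0185))
print('s37 col'); print(dict(zip(range(138,200),s[138:200,242:247].mean((1,2)).round(0).astype(int))))
for v in (170,171,172,173,174,175,176): print(v,s[v,232:258].sum(1))
"
```

```text
pred rim back outer 178.03 rim back inner 178.65 front outer 184.05 head bottom front 196.46 bridge front edge ~ 205.18
side0 col
{174: np.int64(75), 175: np.int64(90), 176: np.int64(121), 177: np.int64(142), 178: np.int64(148), 179: np.int64(135), 180: np.int64(112), 181: np.int64(103), 182: np.int64(127), 183: np.int64(147), 184: np.int64(143), 185: np.int64(119), 186: np.int64(94), 187: np.int64(82), 188: np.int64(82), 189: np.int64(82), 190: np.int64(82), 191: np.int64(82), 192: np.int64(83), 193: np.int64(81), 194: np.int64(82), 195: np.int64(95), 196: np.int64(124), 197: np.int64(152), 198: np.int64(171), 199: np.int64(180), 200: np.int64(176), 201: np.int64(166), 202: np.int64(156), 203: np.int64(141), 204: np.int64(125), 205: np.int64(124), 206: np.int64(134), 207: np.int64(139), 208: np.int64(139), 209: np.int64(137), 210: np.int64(132), 211: np.int64(123)}
pred button top back 143.47 handle top back 144.4 handle top front 147.27 handle bottom front 169.04 collar top front 169.46 collar bot front 171.59
s37 col
{138: np.int64(158), 139: np.int64(159), 140: np.int64(158), 141
[... 1220 characters left out ...]

 320 302 279 264 268 265 251 232]
171 [219 216 239 280 333 347 345 349 346 351 352 355 346 342 334 324 329 341
 326 301 275 279 294 307 292 264]
172 [228 252 263 285 304 319 330 346 349 342 339 339 339 338 330 327 335 334
 300 261 251 257 279 297 287 282]
173 [235 276 289 281 288 279 294 327 331 326 321 320 324 320 313 326 323 300
 259 228 227 234 243 258 257 263]
174 [228 273 285 292 279 262 277 325 337 321 316 317 316 316 314 317 309 278
 234 227 227 236 235 236 253 270]
175 [222 250 265 287 300 306 313 348 342 330 329 326 321 321 321 318 317 289
 271 260 257 240 240 266 275 295]
176 [215 239 282 325 362 385 380 378 356 329 334 338 331 328 323 323 334 351
 361 357 322 292 269 267 283 292]
```

```bash
python3 -c "
from h import *
for n in ('side0','side22','side24','side27','side31','s37'):
    s=cv2.imread('pics/%s.png'%n).astype(float); o=[]
    for lo,hi in ((234,241),(249,253)):
        p=s[205:228,lo:hi].mean(1); q=p[:,1]/(p[:,2]); a,b=q[4:8].mean() if n=='side0' else q[8:13].mean(),q[19:].mean(); n_=(q-b)/(a-b)
        k=np.where(n_<.5)[0][0] if True else 0; o+= [round(float(k-1+(n_[k-1]-.5)/(n_[k-1]-n_[k])+205),3),p[10].round(),p[21].round()]
    print(n,o)
"
```

```text
side0 [214.225, array([ 85.,  94., 124.]), array([ 82.,  78., 111.]), 212.257, array([ 87.,  92., 115.]), array([ 83.,  82., 104.])]
side22 [217.736, array([ 97., 127., 155.]), array([ 83.,  80., 111.]), 217.377, array([ 89., 108., 127.]), array([ 85.,  85., 106.])]
side24 [217.709, array([ 97., 126., 155.]), array([ 83.,  80., 112.]), 217.473, array([ 90., 108., 128.]), array([ 85.,  84., 106.])]
side27 [217.693, array([ 98., 128., 156.]), array([ 84.,  80., 112.]), 217.436, array([ 92., 110., 129.]), array([ 86.,  86., 107.])]
side31 [217.657, array([ 97., 127., 156.]), array([ 84.,  80., 112.]), 217.493, array([ 90., 108., 128.]), array([ 86.,  86., 107.])]
s37 [217.572, array([ 97., 125., 154.]), array([ 83.,  80., 110.]), 213.891, array([ 90., 109., 128.]), array([ 98.,  98., 117.])]
```

The side view shows the key standing upright and seated, and the top view shows the button at (622,150), right over the screw, with the other things in place. The plate edge reads about 0.1 px higher than before I backed off, so the screw may have been dragged back about 5°. I'll take the key again and tighten without backing off.

```bash
python3 -c "
from h import *
go(.5878,-.0393,.32,-82.8)"
```

```text
t 37.4 tcp [ 0.4964 -0.2309  0.3358] yaw -82.63 tilt [-0.0011  0.0005] F [-0.4 -0.5 -0.7] M [ 0.03  0.01 -0.02] w 0.075
joints [-0.66  0.39  1.32  1.76 -0.39  1.3  -0.69] shift [ 0.0158 -0.1783 -0.1153] turn 0.03
```

Emit:
apply_moves(increments="75 0 -0.03 -0.019 0 0 0;75 0 -0.03 -0.019 0 0 0;75 0 -0.03 -0.019 0 0 0;75 0 -0.03 -0.019 0 0 0;75 0 -0.03 -0.019 0 0 0;75 0 -0.028 -0.02 0 0 0;75 0 0 0 0 0 0;75 0 0 0 0 0 0")

```text
clock: 38.2
tcp_pos: [0.5878, -0.0392, 0.3358]
orientation: [2.152, 0.14, -2.155]
contact_force: [-0.3, -0.9, 0.2]
grip_width: 0.075
```

```bash
python3 -c "
from h import *
go(.5878,-.0393,.1865,-82.8)"
```

```text
t 38.2 tcp [ 0.5878 -0.0392  0.3358] yaw -82.52 tilt [-0.0012 -0.0011] F [-0.3 -0.9  0.2] M [-0.1   0.03  0.04] w 0.075
joints [-0.92  0.5   1.3   1.67 -0.5   1.36 -0.99] shift [ 0.1493 -0.0001 -0.0002] turn 0.04
```

Emit:
apply_moves(increments="75 0.04 0 0 0 0 0;75 0.04 0 0 0 0 0;75 0.04 0 0 0 0 0;75 0.02 0 0 0 0 0;75 0.0085 0 0 0 0 0;75 0 0 0 0 0 0;20 0 0 0 0 0 0;20 0 0 0 0 0 0")

```text
clock: 39.0
tcp_pos: [0.5884, -0.0419, 0.1894]
orientation: [2.159, 0.136, -2.154]
contact_force: [-0.6, -0.5, 0.7]
grip_width: 0.0473
```

Emit:
apply_moves(increments="20 0 0 0 0 0 0;20 0 0 0 0 0 0;20 0 0 0 0 0 0;20 0 0 0 0 0 0;20 0 0 0 0 0 0;20 0 0 0 0 0 0;20 0 0 0 0.3 0 0;20 0 0 0 0.3 0 0")

```text
clock: 39.8
tcp_pos: [0.5884, -0.0411, 0.1892]
orientation: [2.196, 0.06, -2.193]
contact_force: [-1.2, 1.6, 6.1]
grip_width: 0.0281
```

```bash
python3 -c "
from h import *
go(.5878,-.0393,.1865,-82.8); print([edge(r.grab_frame('side')['color']) for _ in range(2)])"
```

```text
t 39.8 tcp [ 0.5884 -0.0411  0.1892] yaw -86.9 tilt [0.0017 0.001 ] F [-1.2  1.6  6.1] M [0.36 0.29 0.4 ] w 0.0281
joints [-0.83  0.64  1.16  1.85 -0.66  1.11 -0.94] shift [ 0.0027 -0.0019  0.0005] turn -0.6
[[21.72, 22.405, 23.014], [21.734, 22.415, 23.014]]
```

Emit:
apply_moves(increments="20 0 0 0 0.2 0 0;20 0 0 0 0.1 0 0;20 0 0 0 0 0 0;20 0 0 0 0 0 0;20 0 0 0 0 0 0;20 0 0 0 0 0 0;20 0 0 0 0 0 0;20 0 0 0 0 0 0")

```text
clock: 40.7
tcp_pos: [0.5885, -0.0412, 0.1893]
orientation: [2.214, 0.023, -2.21]
contact_force: [-1.0, 1.7, 6.6]
grip_width: 0.0286
```

```bash
python3 -c "
from h import *
go(.5878,-.0393,.1865,-82.8); print([edge(r.grab_frame('side')['color']) for _ in range(2)])"
```

```text
t 40.7 tcp [ 0.5885 -0.0412  0.1893] yaw -88.86 tilt [0.0018 0.0007] F [-1.   1.7  6.6] M [0.34 0.33 0.34] w 0.0286
joints [-0.83  0.64  1.17  1.85 -0.67  1.11 -0.96] shift [ 0.0028 -0.0019  0.0007] turn -0.88
[[21.711, 22.425, 23.063], [21.679, 22.417, 23.089]]
```

Emit:
apply_moves(increments="75 0 0 0 0 0 0;75 0 0 0 0 0 0;75 0 0 0 0 0 0;75 0 0 0 0 0 0;75 0 0 0 0 0 0;75 0 0 0 0 0 0;75 0 0 0 0 0 0;75 0 0 0 0 0 0")

```text
clock: 41.6
tcp_pos: [0.5876, -0.0415, 0.1879]
orientation: [2.212, 0.02, -2.212]
contact_force: [0.4, -0.5, -1.1]
grip_width: 0.0749
```

```bash
python3 -c "
from h import *
go(.5878,-.0393,.1865,-82.8); print([edge(r.grab_frame('side')['color']) for _ in range(2)])"
```

```text
t 41.6 tcp [ 0.5876 -0.0415  0.1879] yaw -88.95 tilt [-0.0001 -0.    ] F [ 0.4 -0.5 -1.1] M [-0.03 -0.03  0.01] w 0.0749
joints [-0.83  0.64  1.17  1.85 -0.67  1.11 -0.96] shift [ 0.0014 -0.0022 -0.0002] turn -0.89
[[21.747, 22.411, 22.976], [21.722, 22.425, 23.072]]
```

Plate edge held at 22.42 after letting go, the same as when tight. Now I retreat straight up and away.

Emit:
apply_moves(increments="75 -0.01 0 0 0 0 0;75 -0.03 0 0 0 0 0;75 -0.04 0 0 0 0 0;75 -0.04 0 0 0 0 0;75 -0.03 0 0 0 0 0;75 0 0 0 0 0 0;75 0 0.03 0.02 0 0 0;75 0 0.03 0.02 0 0 0")

```text
clock: 42.5
tcp_pos: [0.5484, -0.1021, 0.3376]
orientation: [2.21, 0.022, -2.211]
contact_force: [0.5, -1.0, 0.2]
grip_width: 0.0743
```

Emit:
apply_moves(increments="75 0 0.03 0.02 0 0 0;75 0 0.03 0.02 0 0 0;75 0 0.03 0.02 0 0 0;75 0 0.02 0 0 0 0;75 0 0 0 0 0 0;75 0 0 0 0 0 0;75 0 0 0 0 0 0;75 0 0 0 0 0 0")

```text
clock: 43.3
tcp_pos: [0.4912, -0.212, 0.3376]
orientation: [2.21, 0.023, -2.212]
contact_force: [-0.6, -0.5, 0.1]
grip_width: 0.0749
```

```bash
python3 -c "
from h import *
go(); h=r.grab_frame('side'); s=h['color']; f=r.grab_frame('top'); t=f['color']; print(edge(s))
t0=cv2.imread('pics/top0.png'); s37=cv2.imread('pics/s37.png')
for n,(u,v) in dict(stamp=(209,253),jar=(167,210),box=(348,250)).items():
    A=cv2.cvtColor(t0[v-25:v+25,u-25:u+25],6).astype(np.float32);B=cv2.cvtColor(t[v-25:v+25,u-25:u+25],6).astype(np.float32)
    print(n,'shift px',np.round(cv2.phaseCorrelate(A,B)[0],2))
g=np.zeros((600,800,3),np.uint8); g[:,:400]=cv2.resize(s[140:230,215:275],(400,600),interpolation=cv2.INTER_CUBIC)
g[:400,400:]=cv2.resize(t[110:200,245:335],(400,400),interpolation=cv2.INTER_CUBIC); 
g[400:,400:666]=cv2.resize(t,(266,200)); cv2.imwrite('pics/c7.png',g)"
```

```text
t 43.3 tcp [ 0.4912 -0.212   0.3376] yaw -88.82 tilt [-0.0008 -0.    ] F [-0.6 -0.5  0.1] M [-0.    0.03  0.04] w 0.0749
joints [-0.74  0.36  1.36  1.78 -0.37  1.3  -0.85] shift [0. 0. 0.] turn None
[21.613, 22.358, 23.0]
stamp shift px [ 0.05 -0.05]
jar shift px [-0.08  0.04]
box shift px [-8.88 -0.95]
```

View pics/c7.png

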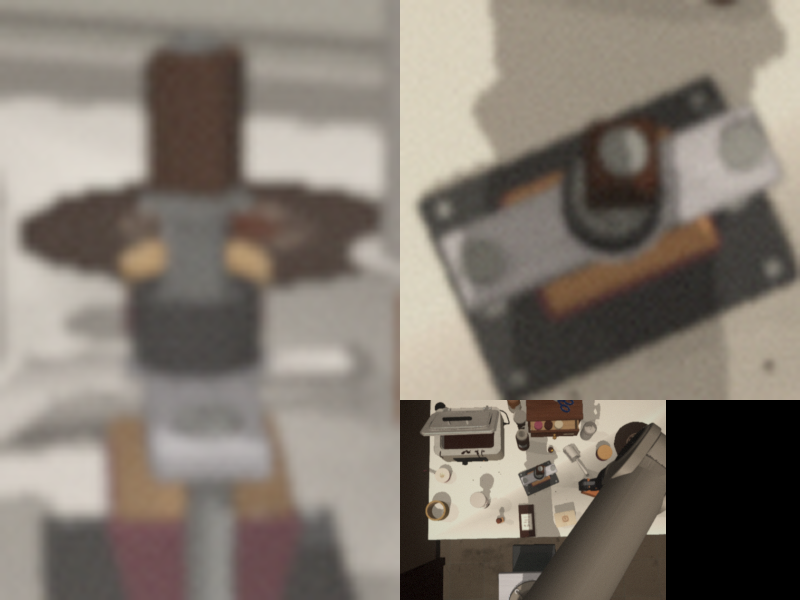

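```bash
python3 -c "
from h import *
a=cv2.imread('pics/side0.png'); s=r.grab_frame('side')['color']; v,u=212,331
print('box side shift',cv2.phaseCorrelate(*[cv2.cvtColor(i[v-18:v+18,u-20:u+20],6).astype(np.float32) for i in (a,s)]))
t=r.grab_frame('top')['color']; a=cv2.imread('pics/top0.png'); m=cv2.matchTemplate(t[225:275,320:380],a[238:262,338:358],cv2.TM_CCOEFF_NORMED); print('top match',cv2.minMaxLoc(m)[1::2],'expect (18,13)')
print(r.hand_in())"
```

```text
box side shift ((0.044649487843788194, 0.03670612516523164), 0.9363599141438802)
top match (0.9883248209953308, (18, 13)) expect (18,13)
the job is handed in; nothing more can be done
None
```

The press is closed and the job is handed in at about 43 s of the 58 s limit. The key stands upright in the socket with the gripper clear of it. I judged the stop and the seating from torque, forces and pictures, since nothing reads the screw angle directly.

**What I did:** I lifted the key out of the rest and seated it; the floor was felt 0.4 mm from the expected height. I turned the screw clockwise in roughly quarter turns, letting go and regrasping between each.

**Checks that passed:**
- **Screw at its stop:** the torque rose to 0.34–0.40 N m, well above the 0.12 N m friction, while the pressure plate stayed still. The plate is about 3 px lower than at the start in the side view.
- **Nothing else moved:** the stamp, jar and cream box show no shift. A first reading on the box disagreed (about 9 px). That was probably the arm or its shadow in that crop, and two further checks showed no shift.

**Checks that disagreed:**
- **Over-turned at the stop:** I missed the stop at first, so the hand went about 360° in all over four strokes. The key seems to have slipped round in the socket against the stop.
- **Screw backed off slightly:** easing the key before the first release seemed to turn the screw back about 5°. I took the key again, tightened to the stop and let go without easing. The last plate reading was 0.06 px higher than when tight, which I put down to lighting.
- **Seating height:** in the picture the key looks up to about 2.5 mm higher than fully seated, within camera error. The contact height and the steady downward push both say it is on the floor.

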